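Divert the waiting tins to the free chute

ROBOT

A 7-joint arm with a two-finger parallel gripper is mounted at the origin on a cart in front of the work surface, level with it; the furniture and walls round the work are solid. World frame = base frame: x ahead of the robot, y to its left, z up, the work surface at z = 0. Lengths are in mm, angles in rad, forces in N, time in s.
With the tool pointing down it reaches from about 400 to 750 mm from the base axis. Payload 19.5 kg.
Tool frame: the origin (TCP) lies on the centre line of the jaws, within the pads' length; the fingertips stand ahead of it and the grasp point (between the pads) lies 6 mm ahead of it (r.tcp_to_tips is the x of the fingertips in the tool frame, in mm); x points along the fingers, y is the direction in which the jaws open and shut, and the axes are right-handed (so a half turn about x gives the same grasp; the last joint's range is limited). The gripper opens to 85 mm and grips with 20 to 120 N. Pads are 22 mm wide; open, the fingers measure 114 mm over their backs; the gripper's body (76 mm by 85 mm) begins 54 mm behind the grasp point. The pads swing forward as they close: fully open they stand 13 mm farther back than shut.
Start: joints at [-1.177, 0.707, -0.028, 1.485, 0.022, 0.951, -0.075], TCP at [242.714, 521.237, 256.268] pointing down, gripper open.
Joint ranges: [-2.71, 2.71], [-0.32, 2.16], [-1.57, 1.52], [0, 2.45], [-1.46, 4.6], [0, 2.02], [-2.83, 2.83]. Speed limits (rad/s): [1.89, 1.89, 2.57, 2.57, 3.01, 3.01, 3.01].

INTERFACE

Orientations are given as a 3x3 rotation matrix whose columns are the frame's x, y, z axes.
In Python, from cell import telemetry, grab_frame, camera_model, r gives the robot as it stands.
- The arm moves only by the tool jog_arm, never from a script. Its argument "series" is a list of rows, each a list of 5 numbers: the shift along the world's x, y, z in m, then the turn about the world's z in rad, then the opening, from -1 (shut) to 1 (fully open), so that 0 is half open. A call has 1 to 5 rows; each row is the pose to reach, as a shift and turn from the pose commanded when the call began; what a row does not reach only later rows make up. A row lasts 1/10 s, in which the tool goes at most 50 mm and 8.59 degrees, less where a joint would pass 70% of its speed; a pose out of reach is approached as far as the arm can. A call with a gripper value outside its range is refused whole. The fingers move at their own pace and stop on an object; "squeeze" is the grip in N (left out, the last holds). Time passes only in rows, so rows that repeat a pose let the fingers close. It gives the time, the measured TCP pose, the force and the opening at its end, in the units of the state.
- telemetry.state(): the state, without advancing time (a new reading comes with each control period).
- grab_frame(name): name is "scene" or "top" or "wrist"; returns the picture (420x560x3 uint8, red, green, blue); there is no depth.
- camera_model(name): a dict with "mtx" (3x3 intrinsics, pixels), "R" (3x3) and "t" (3): a world point X has camera coordinates R X + t; the wrist camera has in their place "tool_from_camera" (4x4, takes a point from camera to tool coordinates, whose origin is the TCP and whose axes are the tool frame's). Camera axes: x right, y down, z forward; pixel columns grow to the right and rows downward; lengths in mm; the calibration is good to about 2 mm. A picture is of the moment at which its call begins: read the wrist's pose just before it. camera_model takes no time and is no camera call.
- r.hand_in(): hands the job in, once; it reports no verdict.
The state is a dict: "t": time; "joints": joint angles; "joint_velocities": joint speeds; "joint_torque": joint torques, N m; "position": TCP position; "ee_rot": TCP orientation; "force": force on the tool from outside, world axes, zero at the start; "wrist_torque": the same for the moment, N m; "opening": opening from 0.0 (shut) to 1.0 (fully open).
Only numpy, scipy, OpenCV 4.12 (cv2) and the standard library are available. Lean on these libraries where they do the work, as an engineer would, in place of code of your own. Each camera call takes 0.05 s, during which the arm holds its last target. There are 200 camera calls.

TASK

The left chute of the tin sorter is full. Open the right chute by pushing the red paddle of its slide all the way in, and press the raised yellow tab of the seesaw gate all the way down, so that the two tins waiting on the gate roll down into the right chute. Do not touch the tins, leave the two tins in the left chute where they are, and do not disturb the pepper shaker, spice jar and garlic standing by.

Things in the scene. Friction and masses are not known exactly. Their poses are not given: they have to be found in the camera images.
- sorter: fixed steel tin sorter, 118 mm deep (x, away from the robot), 480 mm long (y, to the left); origin on the bench below the gate's pivot, z up. Gate at y -75 to 75 mm. A walled chute 86 mm wide slopes down at 10 degrees on each side, mouth 88 mm high, upright stop at its end: left y 80 to 195, full; right y -80 to -262, empty, shut by a plate at y -125. Paddle and tabs stand out on the robot's side
- gate (a joint): seesaw gate: aluminium tray 86 mm wide, 150 mm long with 29 mm side cheeks, pivoted 95 mm above the bench about the sorter's x axis. 0 = left end fully down (start), 0.40 rad = right end fully down; 0.2 = level. Friction holds it where it is left; about 3 to 6 N at a tab rocks it
- right_tab (a point): centre of the top face of the yellow press tab at the right end of the gate, raised at the start; 52 mm (sorter x) by 32 mm, 5 mm thick, standing out to the robot's side of the gate between 43 and 95 mm before the sorter's middle; this point is at sorter (-75, -36, 142) mm at gate 0 and (-75, -52, 124) mm at gate 0.40 (frame turns with the gate)
- left_tab (a point): the same for the yellow tab at the left end, at sorter (-75, +52, 124) mm at gate 0, lowered at the start
- slide (a joint): shut-off slide of the right chute: 0 = shut, 0.086 m = pushed fully in towards sorter +x (away from the robot), when its plate is clear of the chute; starts between 0 and 0.012. About 2 to 3 N moves it; it stays where it is left
- red_paddle (a point): centre of the front face (facing the robot, sorter -x) of the upright red push paddle of the slide, 40 mm wide, 42 mm tall, 10 mm thick, on an 8 mm rod that passes above the tins; at sorter (-158 + slide travel, -125, 145) mm
- tin_a_mid (a point): red and gold tin, 57 mm diameter, 72 mm long, about 0.18 kg, lying on its side with its axis across the sorter (along sorter x) so that it rolls along sorter y; this point is its centre; waits at the low left end of the gate
- tin_b_mid (a point): red and gold tin, 57 mm diameter, 72 mm long, about 0.18 kg, lying on its side with its axis across the sorter (along sorter x) so that it rolls along sorter y; this point is its centre; waits next to it on the gate
- tin_c_mid (a point): red and gold tin, 57 mm diameter, 72 mm long, about 0.18 kg, lying on its side with its axis across the sorter (along sorter x) so that it rolls along sorter y; this point is its centre; upper tin in the left chute
- tin_d_mid (a point): red and gold tin, 57 mm diameter, 72 mm long, about 0.18 kg, lying on its side with its axis across the sorter (along sorter x) so that it rolls along sorter y; this point is its centre; lower tin in the left chute, against its stop
- pepper: pepper shaker, 44 mm diameter, 90 mm tall, loose bystander standing on the bench near the sorter; origin at its foot
- spice_jar: glass spice jar with dark cap, 41 mm diameter, 105 mm tall, loose bystander; origin at its foot
- garlic_bulb: garlic bulb, 56 mm wide and tall, loose bystander; origin at its foot

How it is judged (in metres and radians):
At the end, for the whole second after the job is handed in: The gate is rocked over with its right end down (joint above 0.33 rad), the slide is pushed in (above 75 mm of 86), the two tins from the gate lie at rest in the right chute beyond the slide, and the other two still lie in the left chute (value of joint gate above 0.33 rad and value of joint slide above 0.075 m and y of tin_a_mid in the frame of sorter between -0.265 and -0.15 m and z of tin_a_mid in the frame of sorter between 0.06 and 0.125 m and y of tin_b_mid in the frame of sorter between -0.265 and -0.15 m and z of tin_b_mid in the frame of sorter between 0.06 and 0.125 m and y of tin_c_mid in the frame of sorter between 0.095 and 0.2 m and z of tin_c_mid in the frame of sorter between 0.06 and 0.125 m and y of tin_d_mid in the frame of sorter between 0.095 and 0.2 m and z of tin_d_mid in the frame of sorter between 0.06 and 0.125 m and linear speed of each of tin_a, tin_b, tin_c, tin_d below 0.03 m/s); the robot touches nothing.
It fails at once if a tin is lifted off the sorter (z of any of tin_a_mid, tin_b_mid, tin_c_mid, tin_d_mid in the frame of sorter above 0.19 m).
It fails at once if the robot touches a tin (contact force between any of the fingers, the arm and tin_a above 0.5 N or contact force between any of the fingers, the arm and tin_b above 0.5 N or contact force between any of the fingers, the arm and tin_c above 0.5 N or contact force between any of the fingers, the arm and tin_d above 0.5 N).
It fails at once if the pepper shaker, spice jar or garlic is shifted by more than 2 cm or knocked over (distance of any of pepper, spice_jar, garlic_bulb from where it was at the start of the episode above 0.02 m or angle between any of pepper, spice_jar, garlic_bulb's own z axis and vertical above 0.5 rad).
It also fails if it takes over 45 s, if anything falls off the work surface, if the arm or the gripper's body presses on something with over 40 N, if the wrist force passes 120 N, or if a joint passes its speed limit or range.

## Working session

There is one attempt and no reset: what is moved stays moved. The work goes in short steps, Python scripts to look and compute and a tool call to move; the robot and the scene stay as the last step left them, time stands still between calls to the robot, and variables do not carry over. Pictures are saved under pics/ and viewed, about 8 in all and at most 12, crops included, and the job is handed in when it is done.

Besides the shell and the picture viewer there is one more tool, called after "Emit:" by a JSON object that holds its "fn" and its "kwargs". jog_arm: Moves the arm, as the interface text tells. Its arguments: {"type":"object","properties":{"series":{"type":"array","items":{"type":"array","items":{"type":"number"}}},"squeeze":{"type":"number"}},"required":["series"]}

```bash
mkdir -p pics
python3 - <<'E'
from cell import telemetry, grab_frame, camera_model, r
import cv2, numpy as np
for n in ("scene","top"):
    cv2.imwrite(f"pics/{n}0.png", grab_frame(n)[:,:,::-1]); m=camera_model(n); R=np.array(m["R"]);print(n,m["mtx"],R.round(3).tolist(),(-R.T@np.array(m["t"])).round(0))
s=telemetry.state();print(s["t"],s["position"],np.round(s["ee_rot"],3),s["opening"],r.tcp_to_tips)
E
```

```text
scene [[404.01530061   0.         275.02999444]
 [  0.         404.01530061 204.39566808]
 [  0.           0.           1.        ]] [[0.787, -0.617, 0.015], [-0.401, -0.529, -0.748], [0.469, 0.583, -0.663]] [ 142. -541.  754.]
top [[411.70312827   0.         285.26524265]
 [  0.         411.70312827 206.9344081 ]
 [  0.           0.           1.        ]] [[0.006, -1.0, -0.003], [-0.991, -0.006, -0.136], [0.136, 0.004, -0.991]] [ 415.   12. 1260.]
0.1 [242.64148012 521.04483412 255.87449036] [[-0.     0.422  0.907]
 [-0.001  0.907 -0.422]
 [-1.    -0.001  0.   ]] 0.999747472158664 25.0
```

View pics/scene0.png

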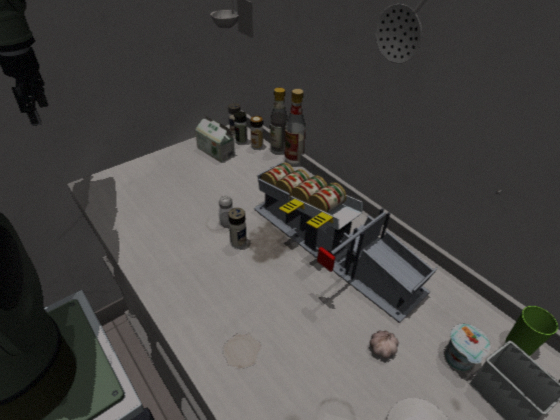

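View pics/top0.png

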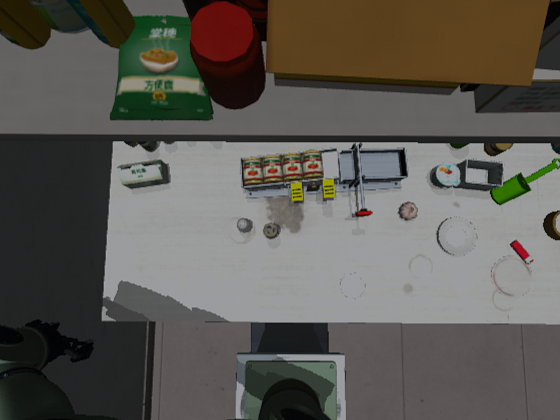

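The scene view shows the yellow tabs near (290,207) and (319,219), the red paddle at (326,259), pepper and spice jar left at (226,210) and (237,228), and the garlic at (384,345). The top view shows the tabs at (297,190) and (328,188), the paddle at (363,213), and an overhead shelf edge at row 135.

```bash
cat > h.py <<'E'
import cv2, numpy as np
from cell import telemetry, grab_frame, camera_model, r
def ray(n,px):
    m=camera_model(n);R=np.array(m["R"]);c=-R.T@np.array(m["t"]).ravel()
    d=R.T@np.linalg.inv(m["mtx"])@np.array([px[0],px[1],1.]);return c,d/np.linalg.norm(d)
def onz(n,px,z):
    c,d=ray(n,px);return c+d*(z-c[2])/d[2]
def tri(a,b):
    c1,d1=ray("scene",a);c2,d2=ray("top",b)
    s=np.linalg.lstsq(np.c_[d1,-d2],c2-c1,rcond=None)[0]
    p,q=c1+s[0]*d1,c2+s[1]*d2;return (p+q)/2,np.linalg.norm(p-q)
def blobs(im,col,roi,mn=15):
    h=cv2.cvtColor(im,cv2.COLOR_RGB2HSV)
    m=cv2.inRange(h,(22,150,90),(34,255,255)) if col=="y" else cv2.inRange(h,(0,200,80),(4,255,255))|cv2.inRange(h,(176,200,80),(180,255,255))
    k=np.zeros_like(m);x0,y0,x1,y1=roi;k[y0:y1,x0:x1]=255
    m=cv2.morphologyEx(m&k,cv2.MORPH_CLOSE,np.ones((5,5)))
    cs=[c for c in cv2.findContours(m,cv2.RETR_EXTERNAL,cv2.CHAIN_APPROX_NONE)[0] if cv2.contourArea(c)>mn]
    return sorted([(cv2.minAreaRect(c),cv2.contourArea(c),c) for c in cs],key=lambda a:a[0][0][0])
E
python3 - <<'E'
from h import *
I={n:cv2.imread(f"pics/{n}0.png")[:,:,::-1].copy() for n in("scene","top")}
sy=blobs(I["scene"],"y",(270,190,340,240));ty=blobs(I["top"],"y",(285,175,345,210))
sr=blobs(I["scene"],"r",(310,240,345,280));tr=blobs(I["top"],"r",(345,203,380,222))
for n,l in zip(("sy","ty","sr","tr"),(sy,ty,sr,tr)):
    for b in l: print(n,np.round(b[0][0],1),np.round(b[0][1],1),round(b[0][2]),b[1],cv2.boundingRect(b[2]))
if len(sy)==2==len(ty):
    for a,b in zip(sy,ty): print(tri(a[0][0],b[0][0]))
for b in ty: print("corners z142/124", [onz("top",p,133)[:2].round(0).tolist() for p in cv2.boxPoints(b[0])])
for b in tr: print([onz("top",p,166)[:2].round(0).tolist() for p in cv2.boxPoints(b[0])])
for a,b in zip(sr,tr): print("paddle", tri(a[0][0],b[0][0]))
# sorter tray corners in top, roughly
for p in [(272,231),(245,225),(408,211)]: print(onz("top",p,60).round(0))
c=np.hstack([cv2.resize(I["top"][140:240,235:335],(500,500),interpolation=2)[:, :, ::-1]*1,cv2.resize(I["top"][140:240,330:430],(500,500),interpolation=2)[:,:,::-1]])
cv2.imwrite("pics/crop.png",cv2.resize(I["top"][140:245,230:430],(800,420),interpolation=2)[:,:,::-1])
E
```

```text
sy [291.  205.5] [ 9.2 23. ] 58 151.0 (279, 199, 25, 14)
sy [319.4 219.4] [10.5 23.6] 56 183.0 (307, 212, 26, 16)
ty [296.5 190. ] [11. 20.] 0 180.0 (291, 180, 12, 21)
ty [328.5 188. ] [18. 11.] 90 176.0 (323, 179, 12, 19)
sr [326.6 252.8] [18.   3.8] 37 52.0 (319, 247, 16, 13)
tr [364.5 212.5] [ 3. 13.] 90 31.0 (358, 211, 14, 4)
(array([617.43781694, -13.28905356, 123.78770854]), np.float64(3.4060146196266627))
(array([ 621.50426144, -101.92924753,  143.32600776]), np.float64(0.10492032715264309))
corners z142/124 [[589.0, 1.0], [645.0, 1.0], [646.0, -29.0], [589.0, -29.0]]
corners z142/124 [[649.0, -88.0], [649.0, -118.0], [598.0, -118.0], [598.0, -88.0]]
[[555.0, -178.0], [555.0, -213.0], [547.0, -213.0], [547.0, -178.0]]
paddle (array([ 551.290117  , -195.46503135,  165.39633642]), np.float64(0.03762286663360094))
[508.  56.  60.]
[526. 135.  60.]
[ 570. -343.   60.]
```

View pics/crop.png

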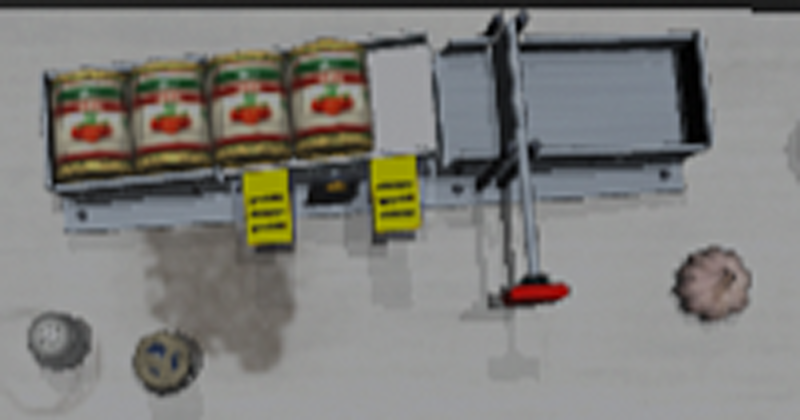

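The crop shows the sorter turned a few degrees, with the bystanders clear of the paddle's push path. The tabs and paddle triangulate to the expected heights (124, 143, 165). Next I check the gantry height and shelf clearance.

Run:
```python
from h import *
print(tri((388,211),(358,144)),tri((333,248),(352,186)))
for z in(400,500,600,700): 
    p=onz("top",(350,135),z); m=camera_model("scene"); c=np.array(m["R"])@p+np.array(m["t"]).ravel(); q=np.array(m["mtx"])@c; print(z,p.round(),q[:2]/q[2],c[2])
# yaw from base rail front edge, z~8
a,b=[onz("top",(230+u/4,140+v/4),8) for u,v in((65,232),(683,190))];print(a,b,np.degrees(np.arctan2((b-a)[0],-(b-a)[1])))
```

```text
(array([ 743.92409324, -184.20820515,  160.00888074]), np.float64(5.155319150770629)) (array([ 623.94762921, -165.00874147,  107.51649172]), np.float64(24.594778753485468))
400 [ 691. -123.  400.] [367.565152   107.92481988] 735.6791772059759
500 [ 659. -107.  500.] [357.29827298  54.60836258] 663.4845241657496
600 [627. -92. 600.] [344.524286   -11.72764173] 591.2898711255232
700 [595. -76. 700.] [328.19714143 -96.51538532] 519.0952180852969
[613.77362799 137.76463784   8.        ] [ 649.22658016 -338.74121202    8.        ] 4.255076275147682
```

Emit:
{"fn": "jog_arm", "kwargs": {"series": [[0.03,-0.04,0.0,0.1,-1],[0.06,-0.08,0.0,0.2,-1],[0.09,-0.12,0.0,0.3,-1],[0.11,-0.16,0.0,0.4,-1],[0.13,-0.2,0.0,0.48,-1]]}}

```text
t: 0.6
position: [373.3, 319.4, 256.1]
ee_rot: [[-0.0, -0.048, 0.999], [-0.0, 0.999, 0.048], [-1.0, -0.0, -0.0]]
force: [1.8, 1.0, -0.3]
opening: 0.147
```

Emit:
{"fn": "jog_arm", "kwargs": {"series": [[0.01,-0.045,0.0,0,-1],[0.02,-0.09,0.0,0,-1],[0.03,-0.135,0.0,0,-1],[0.04,-0.18,0.0,0.01,-1],[0.05,-0.225,0.0,0.02,-1]]}}

```text
t: 1.1
position: [422.7, 94.4, 256.2]
ee_rot: [[-0.0, -0.065, 0.998], [-0.0, 0.998, 0.065], [-1.0, -0.0, -0.0]]
force: [1.8, 0.3, 0.0]
opening: -0.002
```

Emit:
{"fn": "jog_arm", "kwargs": {"series": [[0.01,-0.045,0.0,0,-1],[0.02,-0.09,0.0,0,-1],[0.03,-0.135,0.0,0,-1],[0.035,-0.18,0.0,0,-1],[0.04,-0.225,0.0,0,-1]]}}

```text
t: 1.6
position: [462.5, -130.7, 256.1]
ee_rot: [[-0.0, -0.064, 0.998], [0.0, 0.998, 0.064], [-1.0, 0.0, -0.0]]
force: [1.0, 1.2, 0.3]
opening: -0.003
```

Emit:
{"fn": "jog_arm", "kwargs": {"series": [[0.01,-0.035,0.0,0,-1],[0.015,-0.067,0.0,0,-1],[0.02,-0.067,-0.04,0,-1],[0.02,-0.067,-0.08,0,-1],[0.02,-0.067,-0.096,0,-1]]}}

```text
t: 2.1
position: [481.5, -195.5, 157.2]
ee_rot: [[-0.004, -0.064, 0.998], [0.001, 0.998, 0.064], [-1.0, 0.002, -0.003]]
force: [-0.0, -0.4, 1.2]
opening: -0.003
```

Emit:
{"fn": "jog_arm", "kwargs": {"series": [[0.02,0.001,0,0,-1],[0.04,0.002,0,0,-1],[0.06,0.003,0,0,-1],[0.075,0.004,0,0,-1],[0.09,0.005,0,0,-1]]}}

```text
t: 2.6
position: [572.9, -190.5, 159.9]
ee_rot: [[-0.001, -0.064, 0.998], [0.0, 0.998, 0.064], [-1.0, 0.0, -0.001]]
force: [-2.7, 1.4, 1.4]
opening: 0.0
```

Emit:
{"fn": "jog_arm", "kwargs": {"series": [[0.01,0.001,0,0,-1],[0.02,0.001,0,0,-1],[0.03,0.002,0,0,-1],[0.035,0.002,0,0,-1],[0.038,0.002,0,0,-1]]}}

```text
t: 3.1
position: [610.6, -188.6, 159.9]
ee_rot: [[-0.001, -0.064, 0.998], [0.0, 0.998, 0.064], [-1.0, 0.0, -0.001]]
force: [-2.9, 0.8, -0.8]
opening: -0.002
```

Emit:
{"fn": "jog_arm", "kwargs": {"series": [[0.003,0,0,0,-1],[0.006,0,0,0,-1],[0.008,0.0,0,0,-1],[0.009,0.0,0,0,-1],[0.01,0.0,0,0,-1]]}}

```text
t: 3.6
position: [614.6, -188.9, 160.0]
ee_rot: [[-0.016, -0.063, 0.998], [0.001, 0.998, 0.063], [-1.0, 0.002, -0.016]]
force: [-62.3, 8.5, 34.8]
opening: 0.003
```

Emit:
{"fn": "jog_arm", "kwargs": {"series": [[-0.02,0,0,0,-1],[-0.05,-0.002,0,0,-1],[-0.08,-0.003,0.03,0,-1],[-0.1,-0.0,0.07,0,-1],[-0.1,0.02,0.09,0,-1]]}}

```text
t: 4.1
position: [519.2, -171.1, 253.2]
ee_rot: [[0.002, -0.06, 0.998], [-0.003, 0.998, 0.06], [-1.0, -0.003, 0.002]]
force: [1.3, 0.3, -0.1]
opening: 0.001
```

Run:
```python
from h import *
I={n:grab_frame(n) for n in("scene","top")}
print(telemetry.state()["force"])
sr=blobs(I["scene"],"r",(300,200,400,300));tr=blobs(I["top"],"r",(345,170,390,222))
for l in(sr,tr):
  for b in l: print(b[0],b[1])
for b in tr: print(onz("top",b[0][0],166))
if sr and tr: print(tri(sr[0][0][0],tr[0][0][0]))
cv2.imwrite("pics/c1.png",np.hstack([cv2.resize(I["top"][130:240,240:420],(396,242),interpolation=2),cv2.resize(I["scene"][140:330,200:450],(396,301),interpolation=2)[:242]])[:,:,::-1])
```

```text
[-0.45908933  0.24331014 -0.24496501]
((352.5769348144531, 233.3845977783203), (17.47305679321289, 3.882901668548584), 33.690067291259766) 45.5
```

View pics/c1.png

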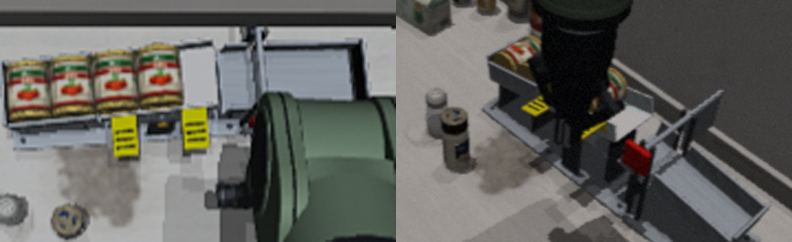

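The top view shows the arm hiding the paddle and the tins unmoved. The scene view shows the paddle now at the sorter's front wall, about (352,233). I compute the travel from the scene view.

Run:
```python
from h import *
a,b=onz("scene",(326.6,252.8),166),onz("scene",(352.58,233.38),166);print(a,b,np.linalg.norm(b-a))
```

```text
[ 550.92869319 -195.72896787  166.        ] [ 629.5747068  -189.61679664  166.        ] 78.88316736449762
```

Emit:
{"fn": "jog_arm", "kwargs": {"series": [[0.03,0.022,0,0,-1],[0.06,0.044,0,0,-1],[0.091,0.066,0,0,-1],[0.091,0.066,-0.03,0,-1],[0.091,0.066,-0.06,0,-1]]}}

```text
t: 4.7
position: [612.4, -102.3, 188.8]
ee_rot: [[0.001, -0.065, 0.998], [-0.0, 0.998, 0.065], [-1.0, -0.0, 0.001]]
force: [0.0, -0.1, -0.2]
opening: 0.002
```

Run:
```python
from h import *
s=telemetry.state();print(s["position"],s["force"])
cv2.imwrite("pics/c2.png",np.hstack([cv2.resize(grab_frame(n),(400,300)) if n=="wrist" else cv2.resize(grab_frame(n)[150:300,230:430],(400,300),interpolation=2) for n in("wrist","scene")])[:,:,::-1])
```

```text
[ 612.44623312 -102.2542687   188.81297215] [ 0.00360069 -0.10917566 -0.17191491]
```

View pics/c2.png

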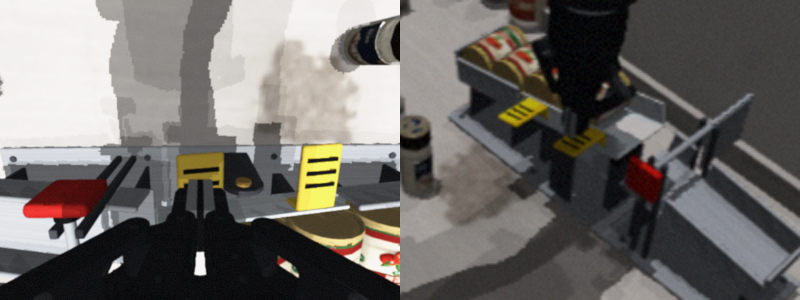

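The wrist view shows the shut fingers centred over the right tab, at about (200,175). The tins are off to one side, and the scene view agrees. I press down, following the tab's arc.

Emit:
{"fn": "jog_arm", "kwargs": {"series": [[0,-0.004,-0.01,0,-1],[0,-0.006,-0.02,0,-1],[0,-0.009,-0.025,0,-1],[0,-0.012,-0.03,0,-1],[0,-0.014,-0.035,0,-1]]}}

```text
t: 5.3
position: [612.5, -118.8, 156.3]
ee_rot: [[0.003, -0.063, 0.998], [-0.003, 0.998, 0.063], [-1.0, -0.003, 0.003]]
force: [0.5, -11.7, 13.1]
opening: -0.002
```

Emit:
{"fn": "jog_arm", "kwargs": {"series": [[0,0.001,-0.002,0,-1],[0,0.001,-0.004,0,-1],[0,0.001,-0.005,0,-1],[0,0.001,-0.006,0,-1],[0,0.001,-0.007,0,-1]]}}

```text
t: 5.8
position: [612.4, -117.5, 149.7]
ee_rot: [[0.003, -0.063, 0.998], [-0.002, 0.998, 0.063], [-1.0, -0.002, 0.002]]
force: [-4.6, -7.1, 26.0]
opening: 0.0
```

Run:
```python
from h import *
s=telemetry.state();print(s["position"],s["force"])
cv2.imwrite("pics/c3.png",np.hstack([cv2.resize(grab_frame(n),(400,300)) if n=="wrist" else cv2.resize(grab_frame(n)[150:300,230:430],(400,300),interpolation=2) for n in("wrist","scene")])[:,:,::-1])
```

```text
[ 612.3604557  -117.53902237  149.66927487] [-4.55431692 -7.08892501 26.03944013]
```

View pics/c3.png

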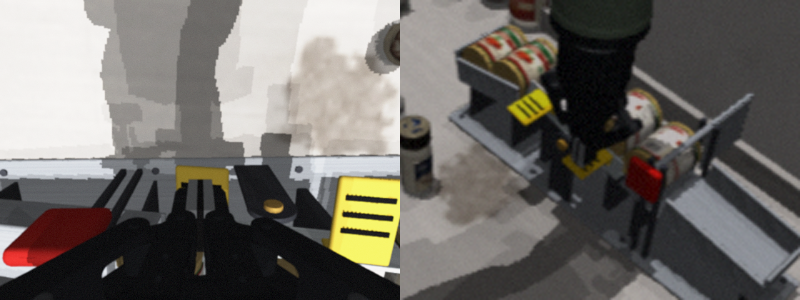

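The gate has rocked over: the left tab is raised and the tips are at z≈124.7. The two tins have rolled to just before or at the slide plane. I let time pass to see whether they continue.

Emit:
{"fn": "jog_arm", "kwargs": {"series": [[0,0,-0.001,0,-1],[0,0,-0.001,0,-1],[0,0,-0.001,0,-1],[0,0,-0.001,0,-1],[0,0,-0.001,0,-1]]}}

```text
t: 6.4
position: [612.4, -117.6, 149.6]
ee_rot: [[0.003, -0.063, 0.998], [-0.003, 0.998, 0.063], [-1.0, -0.003, 0.003]]
force: [-6.5, -6.3, 29.4]
opening: -0.002
```

Emit:
{"fn": "jog_arm", "kwargs": {"series": [[0,0,0.02,0,-1],[0,0,0.05,0,-1],[-0.02,0,0.09,0,-1],[-0.06,0,0.1,0,-1],[-0.1,0,0.1,0,-1]]}}

```text
t: 6.9
position: [510.9, -116.0, 249.0]
ee_rot: [[0.003, -0.064, 0.998], [-0.001, 0.998, 0.064], [-1.0, -0.001, 0.003]]
force: [0.4, -0.5, -1.3]
opening: 0.002
```

Emit:
{"fn": "jog_arm", "kwargs": {"series": [[-0.04,0.04,0,0,-1],[-0.08,0.08,0,0,-1],[-0.12,0.12,0,0,-1],[-0.16,0.16,0,0,-1],[-0.16,0.16,0,0,-1]]}}

```text
t: 7.4
position: [349.5, 45.8, 247.9]
ee_rot: [[0.001, -0.066, 0.998], [0.0, 0.998, 0.066], [-1.0, 0.0, 0.001]]
force: [1.7, 0.5, 0.9]
opening: 0.002
```

Run:
```python
from h import *
s=telemetry.state();print(s["t"],s["position"],s["force"])
I={n:grab_frame(n) for n in("scene","top")}
for n in I: cv2.imwrite(f"pics/{n}4.png",I[n][:,:,::-1])
sy=blobs(I["scene"],"y",(260,170,350,250));ty=blobs(I["top"],"y",(285,165,345,215))
for l in(sy,ty): print([np.round(b[0][0],1).tolist() for b in l])
for a,b in zip(sy,ty): print(tri(a[0][0],b[0][0]))
cv2.imwrite("pics/c4.png",np.hstack([cv2.resize(I["top"][130:240,240:420],(400,244),interpolation=2),cv2.resize(I["scene"][150:300,230:430],(400,300),interpolation=2)[:244]])[:,:,::-1])
```

```text
7.4 [349.54427972  45.80558785 247.86787672] [1.67069758 0.4513647  0.90033677]
[[295.4, 202.9], [323.2, 228.8]]
[[301.9, 189.9], [332.9, 188.7]]
(array([615.51955966, -28.31820055, 143.18875676]), np.float64(0.8871824255627913))
(array([ 622.68119227, -115.87123717,  124.53963299]), np.float64(0.4989301548297969))
```

View pics/c4.png

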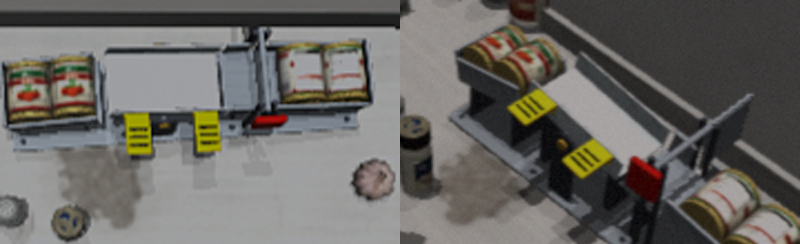

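Both tins lie in the right chute, the other two are still in the left one, and the tabs sit at z≈143 and 124.5, so the gate is fully over. I make one last paddle and rest check, then hand in.

Run:
```python
from h import *
I={n:grab_frame(n) for n in("scene","top")}
s=blobs(I["scene"],"r",(335,215,370,260));t=blobs(I["top"],"r",(345,175,385,195))
p=tri(s[0][0][0],t[0][0][0]);print(p, np.linalg.norm(p[0][:2]-[551.3,-195.5]))
for n in I:
    o=cv2.imread(f"pics/{n}4.png")[:,:,::-1]; print(n,"change since last frame",(cv2.absdiff(o.copy(),I[n])[140:330,200:430].max(2)>40).sum())
a=cv2.imread("pics/top0.png")[:,:,::-1]
for nm,(u,v) in dict(pepper=(244,226),jar=(272,230),garlic=(408,211)).items(): print(nm,(cv2.absdiff(a.copy(),I["top"])[v-9:v+9,u-9:u+9].max(2)>60).sum())
r.hand_in()
```

```text
(array([ 630.72260477, -189.3543854 ,  164.49738766]), np.float64(0.7855609327028497)) 79.6600196280094
scene change since last frame 0
top change since last frame 547
pepper 0
jar 0
garlic 0
the job is handed in; nothing more can be done
```

The right chute is open and the gate is rocked over. Both waiting tins rolled into the right chute, and I handed the job in at about 7.5 s of the 45 s allowed.

With the gripper shut, I pushed the red paddle in until the force rose to about 62 N, which I took as the end stop. I then pressed the right yellow tab down until the fingertips reached about 124.7 mm.

Last checks:
- **Slide:** the paddle moved 79.7 mm from where it started. I put that start at about 4 mm, so total travel is about 83 mm against the 75 mm needed.
- **Gate:** the tabs measure 124.5 mm (right) and 143 mm (left), against 124 and 142 mm when fully over.
- **Tins:** the last picture shows two tins in the right chute and two still in the left. I judged this by eye and did not measure their positions against the limits.
- **At rest:** the scene camera showed no change between the last two frames. The top camera showed 547 changed pixels in a region that may include the arm and its shadow, and I did not look into it. So only one camera confirms the tins are still.
- **Bystanders:** pepper shaker, spice jar and garlic look the same in the top view as at the start.

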